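Fit a sanding drum from the peg rack to the spindle sander

TASK

Lift the widest of the three sanding drums off its leaning peg and fit it upright on the sander's spindle, fully home: turn it until the slots in its foot drop over the spindle's cross pin and it sits flush on the flange, then let go. Leave the other two drums hanging, and the wood offcut, screwdriver, white bottle and tin where they are.

Things in the scene. Friction and masses are not known exactly. Their poses are not given: they have to be found in the camera images.
- wide_drum_mid (a point): the drum to fit: hollow brown sanding drum with a black rubber core, 60 mm outer diameter (widest of the three), 100 mm long, through bore 26 mm, 0.17 to 0.34 kg. Origin at its centre, half-way along; z along its axis towards its upper end. It starts hanging on any one of the rack's pegs, its axis leaning 35 deg from vertical towards the rack's front (see middle_peg).
- wide_drum_foot (a point): centre of the wide drum's lower end, 50 mm below its centre; same axes. Four straight slots, 10 mm wide and 12 mm deep, are cut in this end of the core along +x, -x, +y and -y, from the bore out to 27 mm radius, hidden from outside by the brown sleeve. The upper end has none.
- mid_drum_mid (a point): smooth brown sanding drum like the wide one but 49 mm in diameter, 100 mm long, hanging on a peg of the rack; origin at its centre, z along its axis. Must stay hanging.
- slim_drum_mid (a point): smooth brown sanding drum like the wide one but 41 mm in diameter, 100 mm long, hanging on a peg of the rack; origin at its centre, z along its axis. Must stay hanging.
- rack: open wooden rack 360 mm wide (along its y) standing on the bench; origin under its middle at bench height; its front looks along its -x, roughly to the robot. It carries three steel pegs at y = -115, 0 and +115 mm, 125 mm above the bench.
- middle_peg (a point): foot of the rack's middle peg, at its collar's top, axes as the rack's; the other two pegs are alike. Each is 20 mm thick, leans 35 deg from vertical towards the rack's -x and stands 70 mm out of its collar along its own direction. A drum hangs round it with its lower end on the collar (38 mm diameter) and comes free after more than 70 mm of travel along the peg.
- flange_top (a point): centre of the top face of the sander's flange (56 mm diameter), 20 mm above the bench, z up. A fitted drum stands flush on it, its centre 50 mm above.
- spindle_tip (a point): tip of the sander's upright spindle, 78 mm above the flange face; 22 mm diameter, tapering to 12 mm over the last 8 mm. The spindle is braked: it stays put under torques below 0.4 N m.
- pin_mid (a point): middle of the level cross pin through the spindle, 5 mm thick, 40 mm long, its top 8 mm above the flange: a drum whose slots miss it rests 8 mm too high. The spindle has stopped at any angle: the pin's direction is not measured, and this point's axes (those of the plate) do not tell it. A slot drops over it when within about 6 deg.
- sander: aluminium table plate of the spindle sander, 260 x 280 x 14 mm, let into the bench; origin under its centre at bench height, spindle in the middle; a low switch box (50 x 70 mm, 42 mm above the bench) stands on its corner towards -x, +y.
- offcut: bystander, leave alone: flat piece of wood 110 x 45 x 20 mm lying on the sander's plate, about 105 mm to the plate's -y side of the spindle; origin at its underside
- screwdriver: bystander, leave alone: screwdriver lying on the bench in front of the rack; origin at its underside
- glue: bystander, leave alone: white bottle, 60 mm wide and 170 mm tall, beyond the rack; origin at its underside
- tin: bystander, leave alone: round tin, 90 mm wide and 110 mm tall, beyond the sander; origin at its underside

How it is judged:
By the outcome, as a careful person would: the job done as asked, in the order asked, and still so for the second after the job is handed in, with the robot touching nothing.
It also fails if it takes over 58 s, if anything falls off the work surface, if the arm or the gripper's body presses on something with over 40 N, if the wrist force passes 120 N, or if a joint passes its speed limit or range.

ROBOT

A 6-joint arm with a two-finger parallel gripper is mounted at the origin on the work surface. World frame = base frame: x ahead of the robot, y to its left, z up, the work surface at z = 0. Lengths are in m, angles in rad, forces in N, time in s.
With the tool pointing down it reaches from about 0.25 to 0.725 m from the base axis. Payload 9.7 kg.
Tool frame: the origin (TCP) lies midway between the tips of the shut fingers; the grasp point (between the pads) lies 19 mm behind it (r.hold_point_z is the z of the grasp point in the tool frame, in m); z points along the fingers, x is the direction in which the jaws open and shut, and the axes are right-handed (so a half turn about z gives the same grasp; the last joint's range is limited). The gripper opens to 85 mm and grips with 20 to 120 N. Pads are 22 mm wide; open, the fingers measure 114 mm over their backs; the gripper's body (76 mm by 85 mm) begins 54 mm behind the grasp point. The pads swing forward as they close: fully open they stand 13 mm farther back than shut.
Start: joints at [-1.167, 0.087, 0.176, 1.66, 0, 1.571], TCP at [0.216, -0.506, 0.231] pointing down, gripper open.
Joint ranges: [-3.13, 3.13], [-0.85, 1.81], [-1.15, 1.24], [-2.2, 2.28], [-1.44, 1.52], [-3.14, 3.14]. Speed limits (rad/s): [2.22, 2.22, 2.57, 3.14, 3.14, 3.14].

INTERFACE

Orientations are given as a unit quaternion [x, y, z, w].
In Python, from rig import r gives the robot as it stands. The module is installed in compiled form; this text tells all that it offers.
- The arm moves only by the tool play_rows, never from a script. Its argument "increments" is one flat list of numbers, 6 for each row, row after row: the shift along the tool's x, y, z in mm, then the turn, a rotation vector about the tool's x, y, z in degrees. A call has 1 to 5 rows; each row shifts and turns the commanded pose from where the row before left it, along the tool's axes as they then stand; what a row does not reach is not made up. A row lasts 1/12 s, in which the tool goes at most 41.7 mm and 7.16 degrees, less where a joint would pass 70% of its speed; a pose out of reach is approached as far as the arm can. A call is refused whole if a number of a shift passes 41.7 or a number of a turn 7.16, either way. A call with a gripper value outside its range is refused whole. "grip" is the finger opening in mm, from 0 to 85.4, set as the call begins (left out, the last holds). The fingers move at their own pace and stop on an object; "squeeze" is the grip in N (left out, the last holds). Time passes only in rows, so rows that do not move let the fingers close. It gives the time, the measured TCP pose, the force and the opening at its end, in the units of the state.
- r.observe(): the state, without advancing time (a new reading comes with each control period).
- r.read_camera(name): name is "scene" or "top" or "wrist"; returns (picture, depth): 384x512x3 uint8, red, green, blue; 384x512 float32, m along the optical axis (not along the pixel's ray), 0 where there is no reading.
- r.camera_params(name): a dict with "mtx" (3x3 intrinsics, pixels), "R" (3x3) and "t" (3): a world point X has camera coordinates R X + t; the wrist camera has in their place "T_tool_cam" (4x4, takes a point from camera to tool coordinates, whose origin is the TCP and whose axes are the tool frame's). Camera axes: x right, y down, z forward; pixel columns grow to the right and rows downward; lengths in m; the calibration is good to about 2 mm. A picture is of the moment at which its call begins: read the wrist's pose just before it. camera_params takes no time and is no camera call.
- r.close_job(): hands the job in, once; it reports no verdict.
Trained networks look in the newest picture that a camera, given by its name, has taken for a name from the list of things; names that differ only in an ending like _2 or _b are one class to them, and where a whole thing is asked for, a point or a joint stands for the part that bears it (a point fixed in the world has none). Each returns a list of dicts, best first, with "p" (0 to 1); they miss things now and then, are a little off and sometimes report something else, mostly with a low value. They report only what shows in the picture. A call takes as long as a camera call.
- r.trace(name, camera): "pixels" (384x512 bool, what is visible of it) and "position" ([column, row] in pixels, amid what is visible of it).
The state is a dict: "time_s": time; "q": joint angles; "qd": joint speeds; "effort": joint torques, N m; "ee_pos": TCP position; "tcp_rot": TCP orientation; "wrist_force": force on the tool from outside, world axes, zero at the start; "torque": the same for the moment, N m; "opening": finger opening in m.
Only numpy, scipy, OpenCV 4.12 (cv2) and the standard library are available. Lean on these libraries where they do the work, as an engineer would, in place of code of your own. Each camera call takes 0.05 s, during which the arm holds its last target. There are 200 camera calls.

## Working session

There is one attempt and no reset: what is moved stays moved. The work goes in short steps, Python scripts to look and compute and a tool call to move; the robot and the scene stay as the last step left them, time stands still between calls to the robot, and variables do not carry over. Pictures are saved under pics/ and viewed, about 8 in all and at most 12, crops included, and the job is handed in when it is done.

Besides the shell and the picture viewer there is one more tool, called after "Call:" as name(argument=value, ...) on one line, values as JSON. play_rows: Moves the arm, as the interface text tells. Its arguments: {"type":"object","properties":{"increments":{"type":"array","items":{"type":"number"}},"grip":{"type":"number"},"squeeze":{"type":"number"}},"required":["increments"]}

```bash
mkdir -p pics
cat > h.py <<'E'
import numpy as np, cv2
from rig import r
from scipy.spatial.transform import Rotation as Ro
np.set_printoptions(precision=4,suppress=True)
def cloud(name,mask,depth,st=None):
    p=r.camera_params(name);K=np.array(p['mtx'])
    v,u=np.nonzero(mask&(depth>0));d=depth[v,u]
    c=np.c_[(u-K[0,2])/K[0,0]*d,(v-K[1,2])/K[1,1]*d,d]
    if 'R' in p: return (c-np.array(p['t']).ravel())@np.array(p['R'])
    T=np.array(p['T_tool_cam']);c=c@T[:3,:3].T+T[:3,3]
    return Ro.from_quat(st['tcp_rot']).apply(c)+np.array(st['ee_pos'])
E
python3 - <<'E'
from h import *
s=r.observe();print(s['time_s'],s['ee_pos'],s['tcp_rot'],r.hold_point_z)
ims=[]
for c in['scene','top']:
    im,d=r.read_camera(c);ims.append(im);np.save(f'{c}.npy',d);cv2.imwrite(f'{c}_raw.png',im[:,:,::-1])
    for n in['wide_drum_mid','mid_drum_mid','slim_drum_mid','rack','sander','spindle_tip','pin_mid','offcut','glue','tin']:
        for o in r.trace(n,c)[:2]:
            P=cloud(c,o['pixels'],d)
            print(c,n,round(o['p'],2),o['position'],len(P),np.median(P,0) if len(P) else '',(P.min(0),P.max(0)) if len(P) else '')
            np.save(f'{c}_{n}.npy',o['pixels']) if o is not None else 0
im=np.vstack(ims);cv2.imwrite('pics/a.png',cv2.resize(np.hstack(ims),(800,300))[:,:,::-1])
print(r.observe()['time_s'])
for c in['scene','top']:print(r.camera_params(c))
E
```

```text
0.0 [ 0.216  -0.5055  0.2306] [ 0.8345 -0.551  -0.0006 -0.0004] -0.0187
scene wide_drum_mid 0.65 [365.0, 148.3] 1117 [0.5417 0.2755 0.1737] (array([ 0.1551,  0.244 , -0.0045]), array([0.5765, 0.4759, 0.222 ]))
scene wide_drum_mid 0.2 [118.9, 211.5] 587 [ 0.4951 -0.335   0.0335] (array([ 0.4239, -0.3621,  0.0156]), array([ 0.5396, -0.3099,  0.0385]))
scene mid_drum_mid 0.7 [329.5, 163.6] 911 [0.5838 0.1717 0.1743] (array([ 0.3065,  0.1434, -0.0009]), array([0.6173, 0.3067, 0.2177]))
scene mid_drum_mid 0.7 [161.3, 203.0] 6479 [ 0.4481 -0.2363  0.014 ] (array([ 0.2228, -0.4074, -0.0038]), array([ 0.6628, -0.082 ,  0.1109]))
scene slim_drum_mid 0.91 [287.2, 179.6] 876 [0.6245 0.0694 0.1717] (array([ 0.2913,  0.0421, -0.0028]), array([0.6585, 0.1669, 0.2173]))
scene slim_drum_mid 0.47 [262.4, 238.2] 1510 [ 0.7047 -0.0131  0.0911] (array([ 0.4697, -0.0399, -0.0029]), array([0.7174, 0.0403, 0.1724]))
scene rack 0.82 [334.6, 204.2] 4328 [0.63   0.1677 0.0975] (array([ 0.3788,  0.0167, -0.0048]), array([0.7623, 0.4486, 0.1421]))
scene rack 0.37 [160.0, 201.6] 6460 [ 0.4472 -0.2363  0.014 ] (a
[... 2482 characters left out ...]
)
top tin 0.79 [316.2, 150.3] 1104 [ 0.6691 -0.1826  0.1077] (array([ 0.6355, -0.2511, -0.0025]), array([ 0.7241, -0.1433,  0.1179]))
1.1
{'mtx': array([[439.3893,   0.    , 259.3717],
       [  0.    , 439.3893, 189.0932],
       [  0.    ,   0.    ,   1.    ]]), 'R': array([[ 0.1903,  0.9817, -0.0094],
       [ 0.6087, -0.1254, -0.7834],
       [-0.7703,  0.1433, -0.6214]]), 't': array([-0.115 , -0.2553,  1.541 ])}
{'mtx': array([[474.8717,   0.    , 250.2609],
       [  0.    , 474.8717, 186.0268],
       [  0.    ,   0.    ,   1.    ]]), 'R': array([[-0.0304, -0.9995, -0.0047],
       [-0.9785,  0.0307, -0.204 ],
       [ 0.204 , -0.0016, -0.979 ]]), 't': array([0.0163, 0.5943, 1.2316])}
```

View pics/a.png

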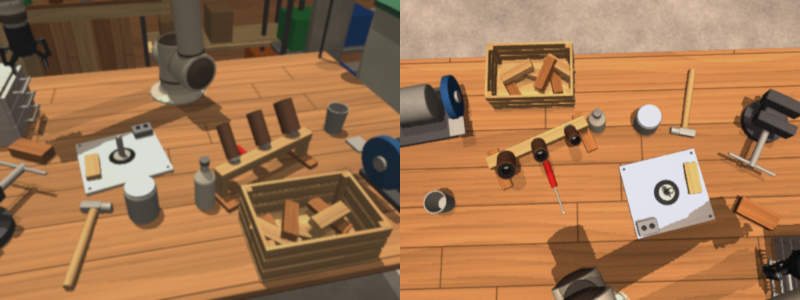

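```bash
cat > fit.py <<'E'
from h import *
from scipy.optimize import least_squares
import sys
ds={c:np.load(c+'.npy') for c in['scene','top']}
def get(n):
    out=[]
    for c in ds:
        try:m=np.load(f'{c}_{n}.npy')
        except: continue
        if n=='mid_drum_mid' or 1: pass
        out.append(cloud(c,m,ds[c]))
    return out
# rebuild best masks by position boxes
def box(c,lo,hi):
    P=cloud(c,np.ones((384,512),bool),ds[c]);return P[((P>lo)&(P<hi)).all(1)]
y=np.deg2rad(22.7)
for nm,cx,rad in[('wide',(.53,.277),.03),('mid',(.573,.173),.0245),('slim',(.617,.07),.0205)]:
    lo=np.array([cx[0]-.08,cx[1]-.045,.148]);hi=np.array([cx[0]+.07,cx[1]+.045,.24])
    for lab,cs in[('scene',['scene']),('top',['top']),('both',['scene','top'])]:
        P=np.vstack([box(c,lo,hi) for c in cs]);c0=np.r_[cx,.18]
        def ax(v):
            a=np.array([v[2],v[3],1]);return a/np.linalg.norm(a)
        def f(v,Q):
            a=ax(v);w=Q-np.r_[v[:2],.18];return np.linalg.norm(np.cross(w,a),axis=1)-rad
        v=np.r_[cx,-.645,-.27];Q=P
        for k in range(4):
            v=least_squares(f,v,args=(Q,),loss='soft_l1',f_scale=.002).x
            Q=P[abs(f(v,P))<.006-.0007*k]
        a=ax(v);t=(P-np.r_[v[:2],.18])@a
        tt=(Q-np.r_[v[:2],.18])@a
        print(nm,lab,len(P),len(Q),'at z.18',v[:2],'axis',a,'tilt',np.degrees(np.arccos(a[2])),'az',np.degrees(np.arctan2(-a[1],-a[0])),'top t',np.percentile(tt,[1,98,99.5]))
# spindle
for c in ds:
    P=box(c,np.array([.36,-.29,.05]),np.array([.5,-.18,.13]));print('spindle',c,len(P),P.mean(0),P.min(0),P.max(0))
    if len(P)>10:
        g=least_squares(lambda v:np.hypot(P[:,0]-v[0],P[:,1]-v[1])-.011,P.mean(0)[:2],loss='soft_l1',f_scale=.002);print(g.x)
    P=box(c,np.array([.36,-.29,.0165]),np.array([.5,-.18,.024]));print('flange',len(P),P.mean(0),(P.min(0)+P.max(0))/2,P.max(0)-P.min(0))
E
python3 fit.py
python3 - <<'E'
import cv2
a=cv2.imread('top_raw.png')[215:295,295:395];b=cv2.imread('scene_raw.png')[150:230,110:210]
import numpy as np
cv2.imwrite('pics/b.png',cv2.resize(np.hstack([a,b]),None,fx=4,fy=4,interpolation=cv2.INTER_CUBIC))
E
```

```text
wide scene 887 836 at z.18 [0.5135 0.2804] axis [-0.5301 -0.2211  0.8186] tilt 35.05653532320003 az 22.63975311145541 top t [-0.0576  0.0284  0.0295]
wide top 765 407 at z.18 [0.5091 0.2795] axis [-0.5296 -0.2211  0.8189] tilt 35.024046204409686 az 22.654234764998726 top t [-0.0575  0.0334  0.0343]
wide both 1652 1230 at z.18 [0.5122 0.28  ] axis [-0.5354 -0.2196  0.8156] tilt 35.355965344772834 az 22.29921222546671 top t [-0.0577  0.034   0.0354]
mid scene 755 723 at z.18 [0.5579 0.1743] axis [-0.5345 -0.2145  0.8175] tilt 35.1633383602254 az 21.870338986383267 top t [-0.0544  0.0284  0.0294]
mid top 520 309 at z.18 [0.5534 0.1731] axis [-0.5255 -0.2297  0.8192] tilt 34.99696783232342 az 23.60683047312604 top t [-0.0517  0.0332  0.0337]
mid both 1275 1022 at z.18 [0.5568 0.1738] axis [-0.538  -0.216   0.8148] tilt 35.43201395393778 az 21.87937236560002 top t [-0.0544  0.0341  0.0353]
slim scene 671 652 at z.18 [0.6023 0.0681] axis [-0.5297 -0.2231  0.8184] tilt 35.079895168773426 az 22.838639522036274 top t [-0.0509  0.0291  0.0299]
slim top 383 247 at z.18 [0.598  0.0672] axis [-0.5216 -0.2249  0.823 ] tilt 34.611202280966864 az 23.326432146348218 top t [-0.051   0.033   0.0336]
slim both 1054 887 at z.18 [0.6017 0.0676] axis [-0.5288 -0.2225  0.8191] tilt 35.00588790587115 az 22.819512117922518 top t [-0.0506  0.0337  0.0353]
spindle scene 153 [ 0.4394 -0.2443  0.0765] [ 0.4246 -0.2561  0.05  ] [ 0.446  -0.234   0.0994]
[ 0.4318 -0.2454]
flange 230 [ 0.4398 -0.2427  0.0192] [ 0.4299 -0.2366  0.02  ] [0.1397 0.1051 0.0071]
spindle top 81 [ 0.4262 -0.243   0.0872] [ 0.4166 -0.2561  0.051 ] [ 0.4379 -0.235   0.1031]
[ 0.4275 -0.2471]
flange 544 [ 0.4251 -0.2371  0.0186] [ 0.4299 -0.2353  0.0202] [0.1394 0.1091 0.0075]
```

View pics/b.png

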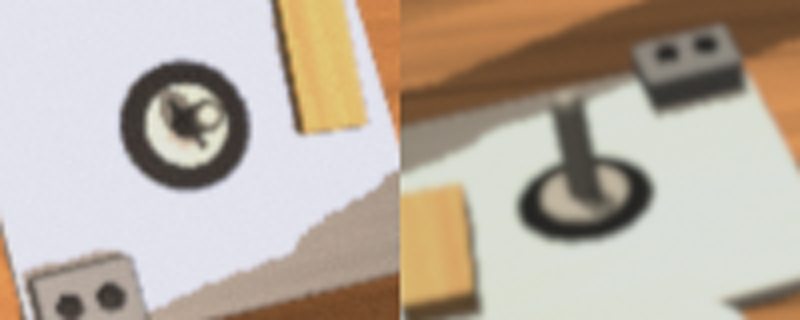

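```bash
cat >> h.py <<'E'
from scipy.linalg import logm,expm
def T(R,p): M=np.eye(4);M[:3,:3]=R;M[:3,3]=p;return M
def cur():
    s=r.observe();return T(Ro.from_quat(s['tcp_rot']).as_matrix(),s['ee_pos'])
def plan(A,B,N=None):
    "equal rows (mm, deg) that take pose A to B"
    D=np.linalg.inv(A)@B;L=np.real(logm(D))
    if N is None:
        w=Ro.from_matrix(D[:3,:3]).magnitude()*180/np.pi
        N=int(np.ceil(max(np.linalg.norm(L[:3,3])/.040,w/7.0)))
    E=expm(L/N);row=np.r_[E[:3,3]*1000,Ro.from_matrix(E[:3,:3]).as_rotvec(degrees=True)]
    print('N',N,'row',np.round(row,2));
    pts=[(A@expm(L*k/N))[:3,3] for k in range(0,N+1,max(1,N//5))];print('via',np.round(pts,3).tolist())
    return row,N
def ori(z,x):
    z=np.array(z,float);z/=np.linalg.norm(z);x=np.array(x,float);x-=z*(x@z);x/=np.linalg.norm(x)
    return np.c_[x,np.cross(z,x),z]
E
python3 - <<'E'
from h import *
p=r.camera_params('wrist');print(p)
A=cur();C=np.array(p['T_tool_cam'])
# look pose: camera axis through flange region, tool down, same yaw turned w/ base
sp=np.array([.430,-.246,.03])
R=A[:3,:3]
# place TCP so that spindle is at the cam's optical axis, height TCP z .26
cz=C[:3,2];co=C[:3,3]
wz=R@cz;wo=R@co;k=(.26+wo[2]-.03)/-wz[2]
B=A.copy();B[:3,3]=sp-wo-wz*k;B[2,3]=.26
print('look',B[:3,3],'camera',B[:3,3]+wo);plan(A,B)
a=np.array([-.53,-.221,.8186]);a/=np.linalg.norm(a);P=np.array([.512,.280,.18])
for x in([.388,-.92,0],[-.388,.92,0],[.92,.388,0]):
    G=T(ori(-a,x),P+a*.10);print(G[:3,3],np.round(G[:3,:3],3).tolist());plan(B,G)
E
```

```text
{'mtx': array([[321.3963,   0.    , 253.9455],
       [  0.    , 321.3963, 191.4575],
       [  0.    ,   0.    ,   1.    ]]), 'T_tool_cam': array([[ 1.    ,  0.0004,  0.0001,  0.001 ],
       [-0.0004,  0.953 ,  0.303 , -0.077 ],
       [-0.    , -0.303 ,  0.953 , -0.1429],
       [ 0.    ,  0.    ,  0.    ,  1.    ]])}
look [ 0.4678 -0.2287  0.26  ] camera [ 0.539  -0.1994  0.4029]
N 10 row [-15.59 -34.04  -2.87  -0.     0.     0.  ]
via [[0.216, -0.506, 0.231], [0.266, -0.45, 0.237], [0.317, -0.395, 0.243], [0.367, -0.34, 0.249], [0.417, -0.284, 0.254], [0.468, -0.229, 0.26]]
[0.459  0.2579 0.2619] [[0.387, -0.754, 0.53], [-0.922, -0.318, 0.221], [0.002, -0.574, -0.819]]
N 13 row [-34.72 -13.7    3.78   2.7    0.02   0.02]
via [[0.468, -0.229, 0.26], [0.466, -0.154, 0.253], [0.465, -0.079, 0.249], [0.463, -0.004, 0.247], [0.463, 0.071, 0.248], [0.461, 0.146, 0.252], [0.46, 0.221, 0.258]]
[0.459  0.2579 0.2619] [[-0.387, 0.754, 0.53], [0.922, 0.318, 0.221], [-0.002, 0.574, -0.819]]
N 26 row [  8.83 -27.11  -6.46  -0.01   2.08  -6.59]
via [[0.468, -0.229, 0.26], [0.6, -0.183, 0.294], [0.682, -0.067, 0.321], [0.687, 0.076, 0.329], [0.612, 0.198, 0.312], [0.486, 0.256, 0.272]]
[0.459  0.2579 0.2619] [[0.754, 0.389, 0.53], [0.32, -0.921, 0.221], [0.574, 0.003, -0.819]]
N 14 row [-17.34 -34.3   -2.22   1.95   1.97  -6.19]
via [[0.468, -0.229, 0.26], [0.514, -0.167, 0.265], [0.545, -0.097, 0.271], [0.56, -0.022, 0.276], [0.558, 0.055, 0.279], [0.54, 0.129, 0.279], [0.506, 0.198, 0.273], [0.459, 0.258, 0.262]]
```

Call:
play_rows(increments=[-15.6, -34, -2.9, 0, 0, 0, -15.6, -34, -2.9, 0, 0, 0, -15.6, -34, -2.9, 0, 0, 0, -15.6, -34, -2.9, 0, 0, 0, -15.6, -34, -2.9, 0, 0, 0], grip=85)

```text
time_s: 1.52
ee_pos: [0.3425, -0.3659, 0.246]
tcp_rot: [0.834, -0.551, 0.0, 0.0]
wrist_force: [0.1, -0.9, -0.7]
opening: 0.0848
```

Call:
play_rows(increments=[-15.6, -34, -2.9, 0, 0, 0, -15.6, -34, -2.9, 0, 0, 0, -15.6, -34, -2.9, 0, 0, 0, -15.6, -34, -2.9, 0, 0, 0, -15.6, -34, -2.9, 0, 0, 0])

```text
time_s: 1.93
ee_pos: [0.4684, -0.2271, 0.2606]
tcp_rot: [0.835, -0.551, 0.0, -0.0]
wrist_force: [-1.0, -0.1, -0.9]
opening: 0.0852
```

```bash
cat > look.py <<'E'
from h import *
import sys
s=r.observe();im,d=r.read_camera('wrist');np.save('wrist.npy',d)
print(s['time_s'],s['q'],s['ee_pos'],s['tcp_rot'])
cv2.imwrite('wrist_raw.png',im[:,:,::-1]);
import json;json.dump({k:list(map(float,np.ravel(s[k]))) for k in['ee_pos','tcp_rot']},open('wrist.json','w'))
E
cat look.py > /dev/null; python3 look.py
python3 - <<'E'
import sys;sys.path.insert(0,'.')
from h import *
import json
st=json.load(open('wrist.json'));d=np.load('wrist.npy')
P=cloud('wrist',np.ones(d.shape,bool),d,st);im=cv2.imread('wrist_raw.png')
for lo,hi,n in[((.38,-.29,.05),(.48,-.2,.12),'spindle'),((.38,-.29,.0175),(.48,-.2,.0225),'flange')]:
    Q=P[((P>lo)&(P<hi)).all(1)];print(n,len(Q),Q.mean(0),(Q.min(0)+Q.max(0))/2,Q.max(0)-Q.min(0))
    if n=='spindle':
        t=Q[Q[:,2]>Q[:,2].max()-.004];print('tip',t.mean(0),len(t))
cv2.imwrite('pics/c.png',np.hstack([cv2.resize(im,(400,300)),cv2.resize(im[132:252,174:334],(400,300),interpolation=cv2.INTER_CUBIC)]))
E
```

```text
1.9333 [-0.4514  0.0287  0.1723  1.714  -0.0001  2.2864] [ 0.4684 -0.2271  0.2606] [ 0.8345 -0.5509  0.0002 -0.    ]
spindle 530 [ 0.436  -0.2448  0.0853] [ 0.432  -0.2463  0.0756] [0.022  0.0215 0.0511]
tip [ 0.4322 -0.2465  0.0982] 122
flange 973 [ 0.437  -0.2441  0.0203] [ 0.4321 -0.2464  0.0201] [0.0548 0.0549 0.0048]
```

View pics/c.png

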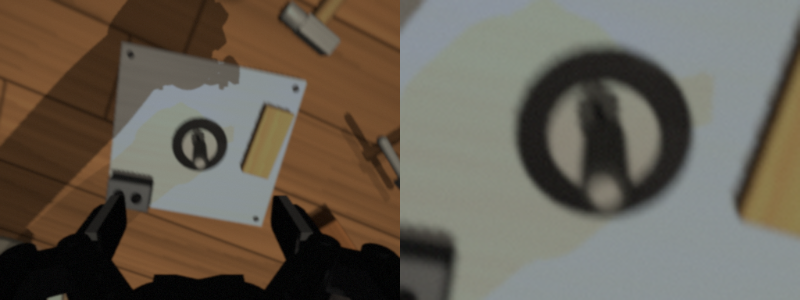

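Run:
```python
from h import *
A=cur()
a=np.array([-.53,-.221,.8186]);a/=np.linalg.norm(a);P=np.array([.512,.280,.18])
G=T(ori(-a,[.92,.388,0]),P+a*.10)
print(G[:3,3])
H=T((Ro.from_matrix(A[:3,:3])*Ro.from_rotvec(.5*(Ro.from_matrix(A[:3,:3]).inv()*Ro.from_matrix(G[:3,:3])).as_rotvec())).as_matrix(),[.42,.03,.29])
plan(A,H,8);plan(H,G,7)
```

```text
[0.459  0.2579 0.2619]
N 8 row [-27.94 -17.31  -5.9    1.69   1.72  -5.41]
via [[0.472, -0.223, 0.261], [0.477, -0.191, 0.267], [0.478, -0.158, 0.272], [0.476, -0.125, 0.277], [0.471, -0.092, 0.282], [0.463, -0.06, 0.285], [0.452, -0.029, 0.288], [0.437, 0.001, 0.289], [0.42, 0.03, 0.29]]
N 7 row [  0.78 -32.97   8.21   1.93   1.97  -6.18]
via [[0.42, 0.03, 0.29], [0.436, 0.06, 0.287], [0.448, 0.092, 0.283], [0.457, 0.124, 0.28], [0.463, 0.157, 0.276], [0.465, 0.191, 0.272], [0.464, 0.225, 0.267], [0.459, 0.258, 0.262]]
```

Call:
play_rows(increments=[-27.9, -17.3, -5.9, 1.7, 1.7, -5.4, -27.9, -17.3, -5.9, 1.7, 1.7, -5.4, -27.9, -17.3, -5.9, 1.7, 1.7, -5.4, -27.9, -17.3, -5.9, 1.7, 1.7, -5.4])

```text
time_s: 2.32
ee_pos: [0.4677, -0.0963, 0.2811]
tcp_rot: [0.921, -0.381, 0.083, -0.017]
wrist_force: [0.6, 0.7, 0.2]
opening: 0.0852
```

Call:
play_rows(increments=[-27.9, -17.3, -5.9, 1.7, 1.7, -5.4, -27.9, -17.3, -5.9, 1.7, 1.7, -5.4, -27.9, -17.3, -5.9, 1.7, 1.7, -5.4, -27.9, -17.3, -5.9, 1.7, 1.7, -5.4])

```text
time_s: 2.65
ee_pos: [0.4161, 0.0257, 0.2901]
tcp_rot: [0.967, -0.197, 0.161, -0.033]
wrist_force: [1.2, 1.7, 0.1]
opening: 0.0851
```

Call:
play_rows(increments=[0.8, -33, 8.2, 1.9, 2, -6.2, 0.8, -33, 8.2, 1.9, 2, -6.2, 0.8, -33, 8.2, 1.9, 2, -6.2, 0.8, -33, 8.2, 1.9, 2, -6.2])

```text
time_s: 2.98
ee_pos: [0.4601, 0.1534, 0.2765]
tcp_rot: [0.968, 0.025, 0.244, -0.048]
wrist_force: [0.7, -0.7, -0.7]
opening: 0.085
```

Call:
play_rows(increments=[0.8, -33, 8.2, 1.9, 2, -6.2, 0.8, -33, 8.2, 1.9, 2, -6.2, 0.8, -33, 8.2, 1.9, 2, -6.2, 0, 0, 0, 0, 0, 0])

```text
time_s: 3.32
ee_pos: [0.4551, 0.2556, 0.2594]
tcp_rot: [0.934, 0.193, 0.295, -0.057]
wrist_force: [-0.8, -0.2, -1.4]
opening: 0.0847
```

```bash
python3 look.py
python3 - <<'E'
from h import *
from scipy.optimize import least_squares
import json
st=json.load(open('wrist.json'));d=np.load('wrist.npy')
a=np.array([-.53,-.221,.8186]);a/=np.linalg.norm(a);P0=np.array([.512,.280,.18])
P=cloud('wrist',np.ones(d.shape,bool),d,st)
w=P-P0;t=w@a;rr=np.linalg.norm(w-np.outer(t,a),axis=1)
Q=P[(rr<.045)&(t>-.06)&(t<.06)];tq=(Q-P0)@a;print(len(Q),np.percentile(tq,[2,50,90,98]))
E_=Q[tq>np.percentile(tq,98)-.006];print('ring',len(E_),E_.mean(0),(E_.min(0)+E_.max(0))/2,'axis pt at its height',P0+a*.033)
R=Ro.from_quat(st['tcp_rot']).as_matrix();e=(E_-P0-a*.033)@R;print('in tool axes: mean',e.mean(0),'min',e.min(0),'max',e.max(0))
c=cur();g=T(ori(-a,[.92,.388,0]),P0+a*.10);print('axis err deg',np.degrees(np.arccos(c[:3,2]@-a)),'pos err tool',(c[:3,:3].T@(g[:3,3]-c[:3,3])))
cv2.imwrite('pics/d.png',cv2.imread('wrist_raw.png'))
E
```

```text
3.3167 [ 0.5649 -0.5847 -0.4579  1.0937 -0.0973  1.6987] [0.4551 0.2556 0.2594] [ 0.9341  0.1926  0.2951 -0.0572]
6398 [-0.0453  0.0298  0.0309  0.0315]
ring 4383 [0.4966 0.2732 0.205 ] [0.4972 0.2725 0.2043] axis pt at its height [0.4945 0.2727 0.207 ]
in tool axes: mean [0.0006 0.0004 0.0029] min [-0.0289 -0.0282  0.0006] max [0.0301 0.0323 0.0075]
axis err deg 0.1827279957965547 pos err tool [ 0.0049 -0.0023  0.0015]
```

View pics/d.png

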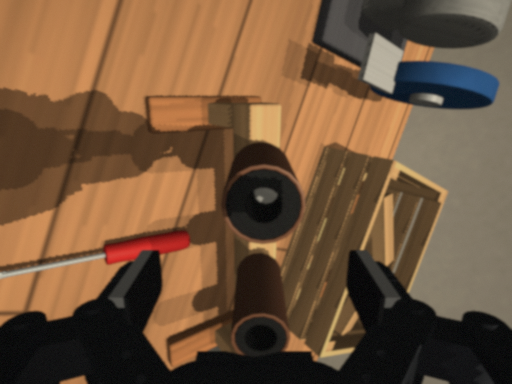

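Call:
play_rows(increments=[5.5, -1, 30, 0, 0, 0, 0, 0, 30, 0, 0, 0, 0, 0, 26, 0, 0, 0, 0, 0, 22, 0, 0, 0, 0, 0, 0, 0, 0, 0])

```text
time_s: 3.78
ee_pos: [0.518, 0.2768, 0.1715]
tcp_rot: [0.936, 0.187, 0.293, -0.055]
wrist_force: [-0.2, 0.0, -1.5]
opening: 0.085
```

Call:
play_rows(increments=[0, 0, 0, 0, 0, 0, 0, 0, 0, 0, 0, 0, 0, 0, 0, 0, 0, 0, 0, 0, 0, 0, 0, 0, 0, 0, 0, 0, 0, 0], grip=50, squeeze=60)

```text
time_s: 4.2
ee_pos: [0.518, 0.278, 0.1785]
tcp_rot: [0.935, 0.187, 0.297, -0.057]
wrist_force: [-6.2, -3.8, 5.1]
opening: 0.0575
```

Call:
play_rows(increments=[0, 0, 0, 0, 0, 0, 0, 0, 0, 0, 0, 0, 0, 0, 0, 0, 0, 0])

```text
time_s: 4.45
ee_pos: [0.518, 0.2781, 0.1785]
tcp_rot: [0.935, 0.187, 0.297, -0.057]
wrist_force: [-5.0, -4.0, 3.4]
opening: 0.0579
```

Call:
play_rows(increments=[0, 0, -12, 0, 0, 0, 0, 0, -20, 0, 0, 0, 0, 0, -20, 0, 0, 0])

```text
time_s: 4.7
ee_pos: [0.49, 0.2669, 0.2204]
tcp_rot: [0.935, 0.187, 0.296, -0.057]
wrist_force: [3.8, 1.5, -2.3]
opening: 0.0576
```

Run:
```python
from h import *
s=r.observe();print({k:np.round(s[k],4) for k in['time_s','ee_pos','wrist_force','torque','opening','q']})
```

```text
{'time_s': np.float64(4.7), 'ee_pos': array([0.49  , 0.2669, 0.2204]), 'wrist_force': array([ 3.7985,  1.519 , -2.3078]), 'torque': array([-0.0743,  0.0911, -0.013 ]), 'opening': np.float64(0.0576), 'q': array([ 0.5449, -0.509 , -0.4912,  0.9821, -0.0906,  1.6918])}
```

Call:
play_rows(increments=[0, 0, -20, 0, 0, 0, 0, 0, -20, 0, 0, 0, 0, 0, -20, 0, 0, 0, 0, 0, 0, 0, 0, 0])

```text
time_s: 5.03
ee_pos: [0.4578, 0.254, 0.2734]
tcp_rot: [0.934, 0.187, 0.298, -0.058]
wrist_force: [0.9, -0.4, -2.4]
opening: 0.0579
```

```bash
python3 look.py
python3 - <<'E'
from h import *
s=r.observe();print({k:np.round(s[k],4) for k in['wrist_force','torque','opening']})
im,d=r.read_camera('scene');cv2.imwrite('scene_raw.png',im[:,:,::-1])
w=cv2.imread('wrist_raw.png')
cv2.imwrite('pics/e.png',np.hstack([cv2.resize(w,(400,300)),cv2.resize(im[80:230,240:440,::-1],(400,300))]))
E
```

```text
5.0333 [ 0.5604 -0.58   -0.4311  1.1093 -0.0989  1.7041] [0.4578 0.254  0.2734] [ 0.9341  0.1873  0.2983 -0.0577]
{'wrist_force': array([ 0.1545, -0.2559, -3.6366]), 'torque': array([-0.3448,  0.8305,  0.0108]), 'opening': np.float64(0.0578)}
```

View pics/e.png

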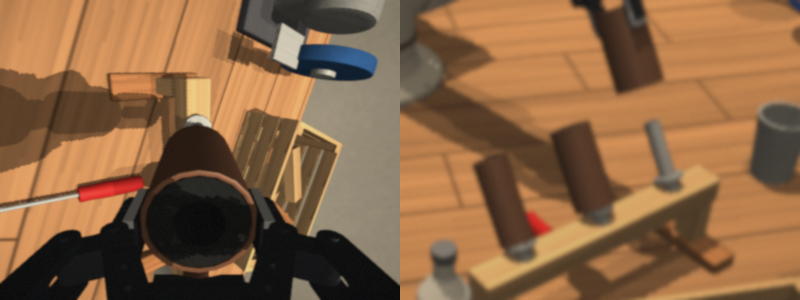

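```bash
cat > inhand.py <<'E'
from h import *
from scipy.optimize import least_squares
s=r.observe();Rm=Ro.from_quat(s['tcp_rot']).as_matrix();p=np.array(s['ee_pos'])
def fit(P,lab):
    Q0=(P-p)@Rm
    Q0=Q0[(abs(Q0[:,0])<.045)&(abs(Q0[:,1])<.05)&(Q0[:,2]>-.07)&(Q0[:,2]<.09)]
    # keep outer surface below the fingers or the -y side
    Q0=Q0[(Q0[:,2]>.008)|(Q0[:,1]<-.017)]
    v=np.zeros(4);Q=Q0
    def f(v,Q):
        a=np.array([v[2],v[3],1]);a/=np.linalg.norm(a);return np.linalg.norm(np.cross(Q-np.r_[v[:2],0],a),axis=1)-.03
    for k in range(5):
        v=least_squares(f,v,args=(Q,),loss='soft_l1',f_scale=.002).x;Q=Q0[abs(f(v,Q0))<.005]
    a=np.array([v[2],v[3],1]);a/=np.linalg.norm(a);t=(Q-np.r_[v[:2],0])@a
    print(lab,len(Q0),len(Q),'xy at tcp mm',v[:2]*1e3,'tilt deg x,y',np.degrees(v[2:]),'t range mm',np.percentile(t,[.5,2,98,99.5])*1e3)
    return Q0
im,d=r.read_camera('wrist');fit(cloud('wrist',np.ones(d.shape,bool),d,s),'wrist')
ds=[]
for c in['scene','top']:
    im2,d2=r.read_camera(c);ds.append(cloud(c,np.ones(d2.shape,bool),d2));fit(ds[-1],c)
Pw=cloud('wrist',np.ones(d.shape,bool),d,s);fit(np.vstack([Pw,ds[0]]),'w+s')
q=(Pw-p)@Rm;q=q[(np.hypot(q[:,0],q[:,1])<.034)&(q[:,2]<-.01)&(q[:,2]>-.06)]
# rim plane
h,e=np.histogram(q[:,2],bins=50);i=h.argmax();z0=e[i:i+2].mean();g=q[abs(q[:,2]-z0)<.006];n=np.linalg.lstsq(np.c_[g[:,:2],np.ones(len(g))],g[:,2],rcond=None)[0]
print('top face z at tcp axis mm',n[2]*1e3,'slopes deg',np.degrees(n[:2]),len(g),'xy mid',(g.min(0)+g.max(0))/2*1e3, g.max(0)-g.min(0))
print(s['wrist_force'],s['torque'],s['time_s'])
E
python3 inhand.py
```

```text
wrist 9055 7523 xy at tcp mm [-1.0105 -1.6526] tilt deg x,y [-1.0073 -1.5609] t range mm [-35.0898 -34.6993  58.9607  64.1837]
scene 662 656 xy at tcp mm [-0.8929 -4.0015] tilt deg x,y [-1.2847 -0.3303] t range mm [-3.7521  8.0959 66.8172 67.9999]
top 223 223 xy at tcp mm [-5.3904 -3.9281] tilt deg x,y [-1.1305 -1.5162] t range mm [-34.8577 -34.2965  65.2068  66.7286]
w+s 9717 8182 xy at tcp mm [-1.0505 -1.7117] tilt deg x,y [-1.1215 -1.7132] t range mm [-35.0249 -34.6255  61.2809  65.2967]
top face z at tcp axis mm -34.19190494296413 slopes deg [ 0.8388 -0.1104] 14447 xy mid [  0.0837  -2.2136 -34.4846] [0.065 0.061 0.012]
[ 0.8406 -0.4516 -2.9156] [-0.3959  0.8974 -0.0281] 5.1333
```

```bash
cat > tgt.py <<'E'
from h import *
A=cur()
foot=np.array([-.0023,-.0039,.0655]);ax=np.array([np.tan(np.radians(-1.1)),np.tan(np.radians(-1.1)),1]);ax/=np.linalg.norm(ax)
def target(zfoot,yaw=-30,xy=(.432,-.2464)):
    yw=np.radians(yaw);R=ori([0,0,-1],[np.cos(yw),np.sin(yw),0])
    # rotate so that R ax = -z
    q=Ro.align_vectors([[0,0,-1]],[R@ax])[0].as_matrix();R=q@R
    return T(R,np.r_[xy,zfoot]-R@foot)
E
python3 - <<'E'
from tgt import *
B=target(.16)
H=T((Ro.from_matrix(A[:3,:3])*Ro.from_rotvec(.5*(Ro.from_matrix(A[:3,:3]).inv()*Ro.from_matrix(B[:3,:3])).as_rotvec())).as_matrix(),[.44,.03,.32])
print(B[:3,3])
plan(A,H,8);plan(H,B,8)
E
```

```text
[ 0.4316 -0.2492  0.2256]
N 8 row [ -3.33  26.94 -10.33  -1.07  -2.     3.16]
via [[0.458, 0.254, 0.267], [0.461, 0.226, 0.273], [0.462, 0.198, 0.28], [0.461, 0.169, 0.286], [0.46, 0.141, 0.293], [0.457, 0.113, 0.3], [0.452, 0.085, 0.306], [0.447, 0.057, 0.313], [0.44, 0.03, 0.32]]
N 8 row [ 6.3  34.73 11.97 -1.07 -2.    3.16]
via [[0.44, 0.03, 0.32], [0.447, -0.005, 0.309], [0.452, -0.04, 0.297], [0.455, -0.075, 0.285], [0.455, -0.11, 0.273], [0.453, -0.145, 0.261], [0.448, -0.18, 0.249], [0.441, -0.215, 0.237], [0.432, -0.249, 0.226]]
```

Call:
play_rows(increments=[0, 0, -25, 0, 0, 0, -10, 0, -25, 0, 0, 0])

```text
time_s: 5.45
ee_pos: [0.4246, 0.24, 0.3012]
tcp_rot: [0.936, 0.188, 0.294, -0.056]
wrist_force: [0.5, 0.8, -2.3]
opening: 0.0576
```

Run:
```python
from tgt import *
B=target(.16)
H=T((Ro.from_matrix(A[:3,:3])*Ro.from_rotvec(.5*(Ro.from_matrix(A[:3,:3]).inv()*Ro.from_matrix(B[:3,:3])).as_rotvec())).as_matrix(),[.42,.03,.32])
plan(A,H,8);plan(H,B,8)
```

```text
N 8 row [-3.56 25.74 -5.47 -1.07 -1.99  3.16]
via [[0.425, 0.24, 0.301], [0.429, 0.214, 0.304], [0.432, 0.188, 0.306], [0.433, 0.161, 0.309], [0.433, 0.135, 0.311], [0.432, 0.108, 0.313], [0.429, 0.082, 0.315], [0.425, 0.056, 0.318], [0.42, 0.03, 0.32]]
N 8 row [ 8.71 34.06 12.44 -1.07 -1.99  3.16]
via [[0.42, 0.03, 0.32], [0.43, -0.004, 0.309], [0.437, -0.039, 0.297], [0.442, -0.074, 0.286], [0.445, -0.109, 0.274], [0.445, -0.144, 0.262], [0.443, -0.18, 0.25], [0.439, -0.215, 0.237], [0.432, -0.249, 0.226]]
```

Call:
play_rows(increments=[-3.6, 25.7, -5.5, -1.1, -2, 3.2, -3.6, 25.7, -5.5, -1.1, -2, 3.2, -3.6, 25.7, -5.5, -1.1, -2, 3.2, -3.6, 25.7, -5.5, -1.1, -2, 3.2])

```text
time_s: 5.78
ee_pos: [0.4328, 0.134, 0.3118]
tcp_rot: [0.97, 0.073, 0.227, -0.04]
wrist_force: [0.3, 0.2, -2.4]
opening: 0.0571
```

Call:
play_rows(increments=[-3.6, 25.7, -5.5, -1.1, -2, 3.2, -3.6, 25.7, -5.5, -1.1, -2, 3.2, -3.6, 25.7, -5.5, -1.1, -2, 3.2, -3.6, 25.7, -5.5, -1.1, -2, 3.2])

```text
time_s: 6.12
ee_pos: [0.4188, 0.0291, 0.3208]
tcp_rot: [0.987, -0.042, 0.156, -0.023]
wrist_force: [0.2, -0.1, -3.2]
opening: 0.0572
```

Call:
play_rows(increments=[8.7, 34, 12.4, -1.1, -2, 3.2, 8.7, 34, 12.4, -1.1, -2, 3.2, 8.7, 34, 12.4, -1.1, -2, 3.2, 8.7, 34, 12.4, -1.1, -2, 3.2])

```text
time_s: 6.45
ee_pos: [0.4433, -0.1107, 0.2741]
tcp_rot: [0.984, -0.156, 0.082, -0.005]
wrist_force: [0.6, 0.7, -2.2]
opening: 0.0575
```

Call:
play_rows(increments=[8.7, 34, 12.4, -1.1, -2, 3.2, 8.7, 34, 12.4, -1.1, -2, 3.2, 8.7, 34, 12.4, -1.1, -2, 3.2, 0, 0, 0, 0, 0, 0, 0, 0, 0, 0, 0, 0])

```text
time_s: 6.87
ee_pos: [0.435, -0.2154, 0.237]
tcp_rot: [0.971, -0.239, 0.024, 0.008]
wrist_force: [-0.0, 1.5, -3.5]
opening: 0.0575
```

```bash
python3 inhand.py
python3 - <<'E'
from tgt import *
print(A[:3,3],r.observe()['q']);plan(A,target(.125),4)
im,d=r.read_camera('scene');im2,d=r.read_camera('top')
cv2.imwrite('pics/f.png',cv2.resize(np.hstack([im[80:280,60:260],im2[160:360,240:440]]),(800,400))[:,:,::-1])
E
```

```text
wrist 9014 7495 xy at tcp mm [-0.2261 -1.5607] tilt deg x,y [-1.0505 -1.5336] t range mm [-34.8114 -34.4529  59.1534  64.1803]
scene 853 821 xy at tcp mm [-0.6199 -4.7222] tilt deg x,y [-1.5904 -1.145 ] t range mm [-35.9999 -34.8215  62.5858  64.2478]
top 183 172 xy at tcp mm [-4.5707 -1.7701] tilt deg x,y [-0.558 -1.981] t range mm [-39.6704 -38.1979  59.9621  61.2259]
w+s 9867 8301 xy at tcp mm [-0.1333 -1.7068] tilt deg x,y [-1.1827 -1.6884] t range mm [-34.8491 -34.4177  60.0674  64.4494]
top face z at tcp axis mm -33.97582641094829 slopes deg [ 0.8545 -0.1661] 14440 xy mid [ -0.035   -2.4211 -34.514 ] [0.0651 0.0604 0.012 ]
[-0.0189  1.462  -3.4732] [0.0576 0.0342 0.0194] 6.8667
[ 0.4355 -0.2134  0.2397] [-0.4529 -0.1211 -0.0141  1.6225 -0.0046  1.5972]
N 4 row [ 2.88  8.23 12.48 -0.25 -0.53  0.62]
via [[0.435, -0.213, 0.24], [0.435, -0.222, 0.227], [0.434, -0.231, 0.215], [0.433, -0.24, 0.203], [0.432, -0.249, 0.191]]
```

View pics/f.png

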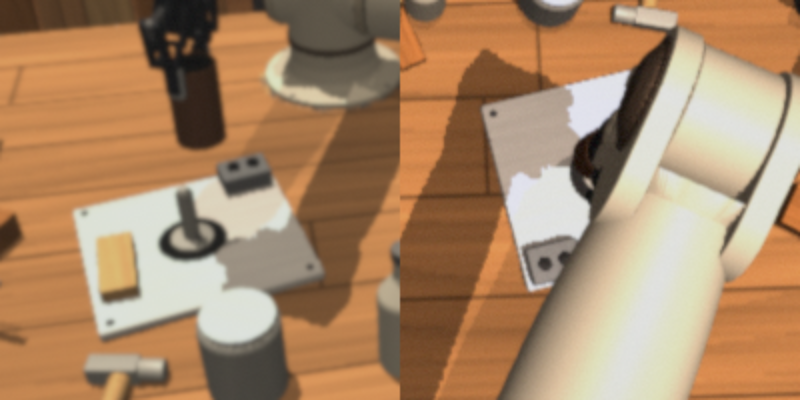

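```bash
sed -i 's/foot=np.array(.*;ax/foot=np.array([-.0018,-.0043,.0655]);ax/' tgt.py
python3 - <<'E'
from tgt import *
plan(A,target(.115),4)
E
```

```text
Traceback (most recent call last):
  File "tgt.py", line 3, in <module>
    foot=np.array([-.0018,-.0043,.0655]);ax/=np.linalg.norm(ax)
                                         ^^
NameError: name 'ax' is not defined. Did you mean: 'max'?
```

```bash
sed -i '3s/.*/foot=np.array([-.0018,-.0043,.0655]);ax=np.array([-.0195,-.0205,1]);ax\/=np.linalg.norm(ax)/' tgt.py
python3 - <<'E'
from tgt import *
plan(A,target(.115),4)
E
```

```text
N 4 row [ 2.66  8.35 15.12 -0.27 -0.54  0.63]
via [[0.436, -0.213, 0.24], [0.435, -0.222, 0.225], [0.434, -0.231, 0.21], [0.432, -0.24, 0.195], [0.431, -0.249, 0.181]]
```

Call:
play_rows(increments=[2.7, 8.4, 15.1, -0.3, -0.5, 0.6, 2.7, 8.4, 15.1, -0.3, -0.5, 0.6, 2.7, 8.4, 15.1, -0.3, -0.5, 0.6, 2.7, 8.4, 15.1, -0.3, -0.5, 0.6, 0, 0, 0, 0, 0, 0])

```text
time_s: 7.53
ee_pos: [0.4291, -0.2512, 0.1753]
tcp_rot: [0.966, -0.259, 0.004, 0.013]
wrist_force: [-0.6, 0.2, -3.3]
opening: 0.0579
```

Run:
```python
from tgt import *
from scipy.optimize import least_squares
print(A[:3,3]);plan(A,target(.115),1)
print('foot',A[:3,:3]@foot+A[:3,3],'axis',A[:3,:3]@ax)
im,d=r.read_camera('scene');P=cloud('scene',np.ones(d.shape,bool),d)
S=P[(abs(P[:,0]-.44)<.03)&(abs(P[:,1]+.2464)<.03)&(P[:,2]>.04)&(P[:,2]<.095)]
D=P[(abs(P[:,0]-.44)<.05)&(abs(P[:,1]+.2464)<.05)&(P[:,2]>.12)&(P[:,2]<.175)]
for Q,rad in((S,.011),(D,.03)):
    f=lambda v:np.hypot(Q[:,0]-v[0]-v[2]*(Q[:,2]-.1),Q[:,1]-v[1]-v[3]*(Q[:,2]-.1))-rad
    v=least_squares(f,[.432,-.246,0,0],loss='soft_l1',f_scale=.002).x;print(len(Q),v[:2],'tilt',np.degrees(v[2:]))
```

```text
[ 0.4291 -0.2512  0.1753]
N 1 row [ 0.71 -2.55 -5.39  0.19  0.33 -0.08]
via [[0.429, -0.251, 0.175], [0.431, -0.249, 0.181]]
foot [ 0.4297 -0.2484  0.1097] axis [-0.0065  0.     -1.    ]
153 [ 0.4322 -0.2452] tilt [0.3352 0.0459]
465 [ 0.4294 -0.2486] tilt [0.7457 0.9697]
```

Call:
play_rows(increments=[0.8, -3, 0, 0.2, 0.3, 0, 0, 0, 10, 0, 0, 0, 0, 0, 10, 0, 0, 0, 0, 0, 0, 0, 0, 0])

```text
time_s: 7.92
ee_pos: [0.4326, -0.2482, 0.158]
tcp_rot: [0.966, -0.258, 0.009, 0.012]
wrist_force: [0.2, 0.4, -3.1]
opening: 0.0575
```

Call:
play_rows(increments=[0, 0, 12, 0, 0, 0, 0, 0, 12, 0, 0, 0, 0, 0, 0, 0, 0, 0])

```text
time_s: 8.17
ee_pos: [0.4324, -0.2488, 0.1331]
tcp_rot: [0.966, -0.258, 0.008, 0.012]
wrist_force: [-0.2, 0.1, -4.1]
opening: 0.0574
```

Call:
play_rows(increments=[0, 0, 12, 0, 0, 0, 0, 0, 12, 0, 0, 0, 0, 0, 6, 0, 0, 0, 0, 0, 0, 0, 0, 0])

```text
time_s: 8.5
ee_pos: [0.4327, -0.2497, 0.1041]
tcp_rot: [0.966, -0.258, 0.008, 0.012]
wrist_force: [-5.3, 2.7, -5.9]
opening: 0.0574
```

Call:
play_rows(increments=[0, 0, 4, 0, 0, 0, 0, 0, 4, 0, 0, 0, 0, 0, 0, 0, 0, 0])

```text
time_s: 8.75
ee_pos: [0.4327, -0.2499, 0.0975]
tcp_rot: [0.966, -0.258, 0.009, 0.012]
wrist_force: [-6.9, 3.8, -5.8]
opening: 0.0576
```

Call:
play_rows(increments=[0, 0, 2, 0, 0, 0, 0, 0, 0, 0, 0, 0])

```text
time_s: 8.92
ee_pos: [0.4327, -0.2499, 0.0959]
tcp_rot: [0.966, -0.258, 0.009, 0.012]
wrist_force: [-8.0, 4.8, -2.1]
opening: 0.0574
```

Call:
play_rows(increments=[-1.5, 0, 1, 0, 0, 0, 0, 0, 1, 0, 0, 0, 0, 0, 0, 0, 0, 0])

```text
time_s: 9.17
ee_pos: [0.4325, -0.2498, 0.0943]
tcp_rot: [0.966, -0.258, 0.01, 0.013]
wrist_force: [-4.6, 2.2, -0.8]
opening: 0.0575
```

Run:
```python
from h import *
s=r.observe();R=Ro.from_quat(s['tcp_rot'])
print(s['ee_pos'],'F tool',R.inv().apply(s['wrist_force']),'M tool',R.inv().apply(s['torque']),s['q'])
```

```text
[ 0.4325 -0.2498  0.0943] F tool [-5.0821  0.3758  0.7078] M tool [ 0.0803 -1.3946 -0.051 ] [-0.5127 -0.068  -0.2449  1.3684 -0.0195  1.5807]
```

Call:
play_rows(increments=[-1, 0, 1.5, 0, 0, 0, 0, 0, 1.5, 0, 0, 0, 0, 0, 0, 0, 0, 0])

```text
time_s: 9.42
ee_pos: [0.4324, -0.2498, 0.0935]
tcp_rot: [0.966, -0.258, 0.011, 0.013]
wrist_force: [-7.2, 4.1, 14.9]
opening: 0.0576
```

Call:
play_rows(increments=[-0.2, 0.1, 0, 0, 0, 5, -0.2, 0.1, 0, 0, 0, 5, -0.2, 0.1, 0, 0, 0, 5, 0, 0, 0, 0, 0, 0])

```text
time_s: 9.75
ee_pos: [0.431, -0.2491, 0.0921]
tcp_rot: [0.923, -0.385, 0.012, 0.011]
wrist_force: [-6.1, 7.6, 7.9]
opening: 0.0576
```

Call:
play_rows(increments=[-0.2, 0.1, 1, 0, 0, 5, -0.2, 0.1, 0, 0, 0, 5, -0.2, 0.1, 0, 0, 0, 5, 0, 0, 0, 0, 0, 0])

```text
time_s: 10.08
ee_pos: [0.4301, -0.2486, 0.0899]
tcp_rot: [0.865, -0.502, 0.012, 0.009]
wrist_force: [-4.4, 3.9, -1.0]
opening: 0.0575
```

```bash
cat > st.py <<'E'
from h import *
s=r.observe();R=Ro.from_quat(s['tcp_rot'])
print(s['ee_pos'],'F tool',R.inv().apply(s['wrist_force']),'M tool',R.inv().apply(s['torque']),s['q'][5],'yaw',np.degrees(np.arctan2(*R.as_matrix()[1::-1,0])))
E
python3 st.py
```

```text
[ 0.4301 -0.2486  0.0899] F tool [-5.5783  1.9065  0.8604] M tool [-0.4078 -1.7686 -0.1654] 2.108776798116275 yaw -60.24285000701263
```

Call:
play_rows(increments=[-0.5, 0, 2, 0, 0, 0, 0, 0, 2, 0, 0, 0, 0, 0, 0, 0, 0, 0])

```text
time_s: 10.33
ee_pos: [0.4306, -0.2484, 0.0864]
tcp_rot: [0.866, -0.499, 0.013, 0.009]
wrist_force: [-3.0, 4.9, 0.1]
opening: 0.0574
```

```bash
python3 st.py
```

```text
[ 0.4306 -0.2484  0.0864] F tool [-5.7845  0.1652 -0.2619] M tool [-0.0496 -1.6151 -0.0888] 2.1036729963524037 yaw -59.921368449218505
```

Call:
play_rows(increments=[0, 0, 1.5, 0, 0, 0, 0, 0, 1.5, 0, 0, 0, 0, 0, 0, 0, 0, 0])

```text
time_s: 10.58
ee_pos: [0.431, -0.2484, 0.0862]
tcp_rot: [0.866, -0.499, 0.014, 0.009]
wrist_force: [-9.7, 9.8, 25.0]
opening: 0.0575
```

```bash
python3 st.py; python3 inhand.py
```

```text
[ 0.431  -0.2484  0.0862] F tool [-12.4866   3.5077 -25.4492] M tool [-0.8448 -4.1806 -0.233 ] 2.1034078751379934 yaw -59.91044384641484
wrist 15880 9581 xy at tcp mm [ 0.4826 -2.3791] tilt deg x,y [-0.0979 -4.3561] t range mm [-33.7926 -33.257   74.4421  74.985 ]
scene 1199 821 xy at tcp mm [-1.0181 -3.3617] tilt deg x,y [-1.1903 -0.1637] t range mm [-64.796  -34.0113  73.2696  74.0504]
top 406 173 xy at tcp mm [ 0.8095 -3.7029] tilt deg x,y [-4.0055 -9.2123] t range mm [-32.7725 -32.0461  82.1677  83.6375]
w+s 17079 10221 xy at tcp mm [ 0.186  -2.1537] tilt deg x,y [-0.7593 -3.246 ] t range mm [-34.081  -33.6143  73.7483  74.3277]
top face z at tcp axis mm -34.01724758193484 slopes deg [ 0.9858 -0.3874] 14458 xy mid [ -0.064   -2.7769 -34.4962] [0.065  0.0604 0.012 ]
[-9.6933  9.7782 25.0262] [3.1903 2.8331 0.2013] 10.5833
```

Call:
play_rows(increments=[-0.5, 0, -1.5, 0, 0, 0, 0, 0, 0, 0, 0, 0])

```text
time_s: 10.9
ee_pos: [0.4307, -0.2482, 0.0863]
tcp_rot: [0.866, -0.499, 0.014, 0.009]
wrist_force: [-5.6, 6.4, 11.5]
opening: 0.0575
```

Call:
play_rows(increments=[0, 0, 0, 0, 0, 0, 0, 0, 0, 0, 0, 0, 0, 0, 0, 0, 0, 0, 0, 0, 0, 0, 0, 0, 0, 0, 0, 0, 0, 0], grip=85)

```text
time_s: 11.32
ee_pos: [0.4303, -0.2487, 0.0845]
tcp_rot: [0.866, -0.5, 0.013, 0.01]
wrist_force: [-0.5, 0.1, 0.0]
opening: 0.0848
```

```bash
python3 st.py; python3 inhand.py | tail -2;python3 look.py; cp wrist_raw.png pics/g.png
```

```text
[ 0.4303 -0.2487  0.0845] F tool [-0.3977  0.3898 -0.0209] M tool [-0.0273 -0.0329 -0.024 ] 2.1042823629671905 yaw -59.956997707516734
top face z at tcp axis mm -35.395996990434085 slopes deg [ 1.7381 -0.1854] 14196 xy mid [  1.62    -3.7416 -34.0347] [0.0596 0.0602 0.0091]
[-0.5368  0.1496  0.0094] [0.0146 0.0408 0.023 ] 11.3167
11.4667 [-0.5127 -0.0718 -0.2676  1.3493 -0.0196  2.1043] [ 0.4302 -0.2485  0.0844] [ 0.8661 -0.4996  0.0129  0.0096]
```

View pics/g.png

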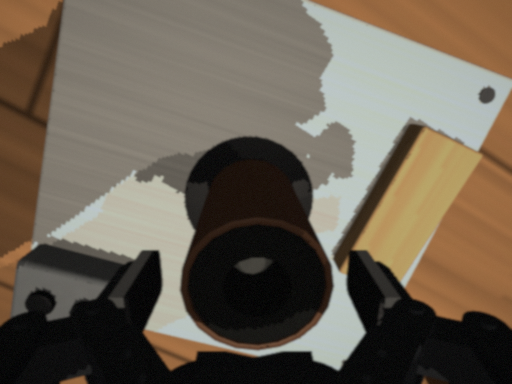

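Call:
play_rows(increments=[1, -2, -15, 0, 0, 0, 0, 0, -25, 0, 0, 0, 0, 0, -30, 0, 0, 0, 0, 0, -40, 0, 0, 0, 0, 0, -40, 0, 0, 0])

```text
time_s: 11.93
ee_pos: [0.4299, -0.2436, 0.2355]
tcp_rot: [0.866, -0.5, 0.012, 0.01]
wrist_force: [0.3, -0.9, -0.1]
opening: 0.0849
```

Call:
play_rows(increments=[-40, 0, 0, 0, 0, 0, -40, 0, 0, 0, 0, 0, -30, 0, 0, 0, 0, 0, 0, 0, 0, 0, 0, 0, 0, 0, 0, 0, 0, 0])

```text
time_s: 12.35
ee_pos: [0.3752, -0.148, 0.2315]
tcp_rot: [0.867, -0.499, 0.014, 0.01]
wrist_force: [0.7, -0.9, -0.9]
opening: 0.0849
```

```bash
python3 st.py
python3 - <<'E'
from h import *
from scipy.optimize import least_squares
s=r.observe()
ims=[]
for c in['scene','top','wrist']:
    im,d=r.read_camera(c);ims.append(im[:,:,::-1])
    P=cloud(c,np.ones(d.shape,bool),d,s);Q=P[(np.hypot(P[:,0]-.432,P[:,1]+.2464)<.045)&(P[:,2]>.03)&(P[:,2]<.15)]
    t=Q[Q[:,2]>.11];print(c,len(Q),'top z',np.percentile(Q[:,2],[50,90,98]))
    if len(t)>20:
        n=np.linalg.lstsq(np.c_[t[:,:2]-[.432,-.2464],np.ones(len(t))],t[:,2],rcond=None)[0];print(' rim plane',np.degrees(n[:2]),n[2],(t.min(0)+t.max(0))/2)
cv2.imwrite('pics/h.png',cv2.resize(np.hstack(ims[:2]),(800,300)))
E
```

```text
[ 0.3752 -0.148   0.2315] F tool [ 1.094  -0.195   0.9267] M tool [ 0.0012 -0.005  -0.0076] 2.255927892982123 yaw -59.84867286507087
scene 934 top z [0.0934 0.1198 0.1214]
 rim plane [-2.8107 -0.3125] 0.11848715774041242 [ 0.4353 -0.2456  0.1162]Traceback (most recent call last):
  File "<stdin>", line 8, in <module>
    return _quantile_unchecked(
        a, q, axis, out, overwrite_input, method, keepdims, weights)
    return _ureduce(a,
                    func=_quantile_ureduce_func,
    ...<5 lines>...
                    overwrite_input=overwrite_input,
                    method=method)
    r = func(a, **kwargs)
    result = _quantile(arr,
                       quantiles=q,
    ...<2 lines>...
                       out=out,
                       weights=wgt)
    slices_having_nans = np.isnan(arr[-1, ...])
                                  ~~~^^^^^^^^^
IndexError: index -1 is out of bounds for axis 0 with size 0
```

Run:
```python
from h import *
im,d=r.read_camera('scene');im2,d=r.read_camera('top')
cv2.imwrite('pics/h.png',cv2.resize(np.hstack([im,im2]),(800,300))[:,:,::-1])
for n in['offcut','tin','glue','mid_drum_mid','slim_drum_mid']:
    im,d=r.read_camera('scene') if n=='offcut' else (im,d)
    o=r.trace(n,'scene')[0];print(n,o['position'],round(o['p'],2))
```

```text
offcut [116.6, 210.1] 0.78
tin [182.3, 256.6] 0.66
glue [265.3, 238.9] 0.66
mid_drum_mid [330.4, 165.4] 0.68
slim_drum_mid [287.4, 179.6] 0.64
```

View pics/h.png

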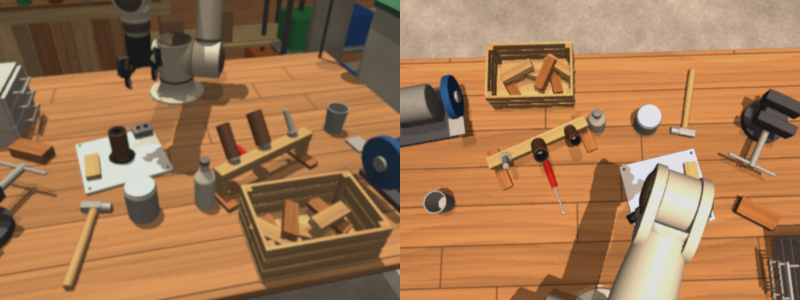

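The last picture shows the drum upright on the flange at about (120, 145). The other two drums are still hanging, and the bystanders are where they were. I'm handing the job in.

```bash
python3 -c "
from rig import r
print(r.close_job(), r.observe()['time_s'])"
```

```text
the job is handed in; nothing more can be done
the job is handed in; nothing more can be done
```

The wide drum is on the spindle, fully home and released, and the job is handed in at about 13 s of robot time.

I pulled it off its peg along the peg's lean and lowered it until it stopped on the cross pin. I then turned it about 30° under light pressure; it dropped about 7 mm and stopped firmly on the flange. After that I opened the gripper and backed well clear.

- **Seating:** the scene camera puts the drum's top at 0.120–0.121 m. A seated drum should read 0.120 m, and one riding on the pin 0.128 m. I read 7.3 mm of the expected 8 mm drop, because the first reading was taken while already pressing on the pin.
- **Upright:** a rough plane fit to the top rim in the scene camera gave a tilt of about 3°. It sees only part of the rim and was never accurate for tilt, so I trusted the height reading instead.
- **Failed checks:** the wrist camera no longer had the drum in view, so that check failed with an error. The top camera's view was blocked by the arm.
- **Other things:** the mid and slim drums are still hanging. The offcut, tin and bottle traced to within about 4 pixels of where they started, and the screwdriver looked unmoved in the picture.
- **Forces:** the highest wrist force in the readings was about 29 N.

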